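# Index the key-set slide one stop under the bench magnifier

### The arm

A 6-joint arm with a two-finger parallel gripper is mounted at the origin on the work surface. World frame = base frame: x ahead of the robot, y to its left, z up, the work surface at z = 0. Lengths are in mm, angles in rad, forces in N, time in s.
With the tool pointing down it reaches from about 350 to 975 mm from the base axis. Payload 7.1 kg.
Tool frame: the origin (TCP) lies midway between the tips of the shut fingers; the grasp point (between the pads) lies 19 mm behind it; z points along the fingers, y is the line along which they close (so a half turn about z gives the same grasp; the last joint's range is limited). The gripper opens to 88 mm and grips with 3 to 60 N. Pads are 20 mm wide; open, the fingers measure 115 mm over their backs; the gripper's body (75 mm by 178 mm) begins 61 mm behind the grasp point.
Start: joints at [-1.13, 0.423, 1.63, -0, 1.089, -0.019], TCP at [277.37, -560.063, 222.675] pointing down, gripper open.
Joint ranges: [-3, 3], [-0.9, 2.11], [0.09, 2.58], [-1.31, 4.45], [0.11, 2.69], [-2.54, 2.54]. Speed limits (rad/s): [2.39, 2.39, 3.01, 3.14, 3.14, 3.14].

### API

Orientations are given as a rotation vector (axis times angle).
In Python, from workcell import ctrl gives the robot as it stands.
- The arm moves only by the shell command python3 -m inch 'ROWS' [OPENING]. ROWS is JSON, a list of rows, each an object with "xyz": the shift along the tool's x, y, z in mm, a list of three; "rot": the turn, a rotation vector about the tool's x, y, z in rad, a list of three. In form: [{"xyz": [dx, dy, dz], "rot": [ax, ay, az]}, ...]. A call has 1 to 12 rows; each row is the pose to reach, as a shift and turn from the pose commanded when the call began, along the tool's axes at that moment; what a row does not reach only later rows make up. A row lasts 1/12 s, in which the tool goes at most 41.7 mm and 7.16 degrees, less where a joint would pass 70% of its speed; a pose out of reach is approached as far as the arm can. A call with a gripper value outside its range is refused whole. OPENING is the closure in counts, from 0 (fully open) to 255 (shut), set as the call begins (- or left out, the last holds). The fingers move at their own pace and stop on an object; the grip force is fixed at half the most. Time passes only in rows, so rows that repeat a pose let the fingers close. It gives the time, the measured TCP pose, the force, the opening and the grip force at its end, in the units of the state.
- ctrl.get_obs(): the state, without advancing time (a new reading comes with each control period).
- ctrl.get_image(name): name is "side" or "top" or "wrist"; returns the picture (384x512x3 uint8, red, green, blue); there is no depth.
- ctrl.camera_model(name): a dict with "fx", "fy", "cx", "cy" (pixels), "k1" (the pictures are not rectified: a ray, as slopes to the right and down, at radius r is drawn at 1 + k1 r^2 times it, then the intrinsics apply), "position" and "attitude" of the camera in the world. Camera axes: x right, y up, looking along -z (the intrinsics and any distortion apply to the point x, -y, -z); pixel columns grow to the right and rows downward; lengths in mm; the calibration is good to about 2 mm. A picture is of the moment at which its call begins: read the wrist's pose just before it. camera_model takes no time and is no camera call; for the wrist camera it gives the pose at the moment of the call.
- ctrl.close_job(): hands the job in; it is judged then, once.
The state is a dict: "t": time; "qpos": joint angles; "qvel": joint speeds; "joint_torque": joint torques, N m; "ee_pos": TCP position; "orientation": TCP orientation; "ft_force": force on the tool from outside, world axes, zero at the start; "moment": the same for the moment, N m; "width": finger opening in mm; "grasp_force": force on a finger pad.
Only numpy, scipy, OpenCV 4.12 (cv2) and the standard library are available. Lean on these libraries where they do the work, as an engineer would, in place of code of your own. Each camera call takes 0.05 s, during which the arm holds its last target. There are 200 camera calls.

### The job

The key slide is clamped with one pad cup under the magnifier; bring the next cup under the lens: swing the slide's cam lever out to free it, squeeze the spring tab home against the finger post beside it to lift the latch, and move the carriage left (seen from the robot) off its stop. Then let the tab go and ease the carriage on, without shoving, until the latch clicks into the very next stop with the tab sprung all the way out, and swing the cam lever back home to clamp it there. Do not press on the brass keys, and do not knock the magnifier or the loose things lying about.

Things in the scene. Friction and masses are not known exactly. Their poses are not given: they have to be found in the camera images.
- rail: Base of the slide, fixed to the shelf: 84 x 330 mm plate with a steel dovetail. Origin at the centre of its underside. Its x axis points away from the robot, y along the rail to the left (the way the carriage goes), z up. All heights here are above the shelf.
- carriage_top (a point): Centre of the top of the aluminium carriage on the rail (84 mm across it, 144 mm along it), 38 mm high. Axes as the rail's. The finger post and spring tab stand near its robot-side edge, the keys behind them, the cam lever's pivot near its -y end.
- grip (a point): Point midway between the black finger post and the bare steel spring tab, 56 mm high; axes as the rail's. Both lean 28 deg to the robot (-x) and stand free from 43 to 75 mm high; at 56 mm they are centred at x = 0. Over both: 30 mm, squeezed 21 mm. The lens hangs over them, so a gripper straight down does not fit: tilt it 25 to 45 deg, fingers pointing forward and down.
- finger_post (a point): Centre of the finger post, fixed to the carriage on the -y side of grip, 56 mm high: 10 mm thick along y (its outer face at y = -17 mm from grip), 22 mm wide. Pushing it to +y moves the carriage without pressing the tab. 25 mm of room beyond it for a finger, 30 mm behind (+x) to the key set.
- latch_tab (a joint): Spring tab, 6 mm thick, 20 mm wide, outer face at y = +13 mm from grip when out. Angle in rad: 0 out (latch in a stop), about 0.14 latch riding on the bars between stops, 0.22 squeezed home towards the post (-y; 9 mm at 56 mm height). Pivot along x, 16 mm high. The latch is clear from 0.17 on; 3 to 5 N press the tab home. Let go, it springs out by itself.
- carriage (a joint): Carriage along the rail, m: about 0 in its first stop (square: only the tab frees it), growing to +y, end 0.100. Next stop: anywhere from 0.031 to 0.051 (set anew each time, under the carriage), another 0.040 on. 1.5 mm of play in a stop. 2 to 4 N slide it. With the tab let go the latch rides on the bars, drops into the next stop and holds there; these stops are bevelled: a shove over about 20 N rides past.
- cam_lever (a joint): Angle of the cam lever, rad: 0 clamped (against its stop, pointing to -y along the rail), 1.45 fully free (pointing to -x, at the robot). The carriage is free from 0.8 on. It stays where it is left; 1 to 5 N at the handle swing it, hardest from 0.2 to 0.6.
- cam_handle (a point): Centre of the upright round black handle at the cam lever's end: 12 mm in diameter, from 44 to 78 mm high (the point is at 61 mm), 56 mm from the pivot. The lever arm (9 mm thick) meets it low, its top 51 mm high: keep fingertips above 53 mm to clear the arm.
- cam_stud (a point): Pivot of the cam lever (vertical axis) on top of the carriage, at x = -24, y = -58 mm from its centre, hub top 48 mm high. Axes as the rail's. Rides along with the carriage.
- lens (a point): Centre of the underside of the magnifier's lens ring, 196 mm high: ring of 132 mm outer diameter, 14 mm tall, with a glass, on a chrome swing arm that turns on a 210 mm post behind the rail, on its -y side. It swings away if bumped.
- key_set: Three brass saxophone keys with padded cups (25 to 29 mm across) on a steel rod between two short posts on the carriage, 5 to 51 mm behind its centre line (+x), 55 to 70 mm high. Origin at the middle of the rod, 63 mm high. Rides along with the carriage.
- fsharp_key: Loose nickel key, 55 mm long, flat on the shelf; leave it alone. Origin at the centre of its underside.
- spring_gauge: Loose black steel spring gauge, a plate of 110 x 34 x 4 mm; leave it alone. Origin at the centre of its underside.
- leveler: Loose ivory plastic tone hole leveler, a disc of 62 mm diameter with a knob, 47 mm tall; leave it alone. Origin at the centre of its underside.

How it is judged (in metres and radians):
On the way, in this order (a step that is already met when the one before it is completed fails the run):
1. the cam lever is swung out and the carriage is free (lever past 0.8 rad) (value of joint cam_lever above 0.8 rad), for 0.1 s.
2. the latch has clicked into the next stop (carriage between 0.028 and 0.055 m, tab out to within 0.06 rad) (value of joint carriage between 0.028 and 0.055 m and value of joint latch_tab below 0.06 rad), for 0.2 s.
At the end, for the whole second after the job is handed in: The carriage rests in the next stop to the left (joint between 0.028 and 0.055 m, still to 5 mm/s), its latch tab fully out (below 0.06 rad), the cam lever back at its clamped end (below 0.2 rad) (all of step 2 and value of joint cam_lever below 0.2 rad and velocity of joint carriage between -0.005 and 0.005 m/s); the robot touches nothing.
It fails at once if the brass key set is pressed with more than 4 N (contact force between any of the fingers, the arm and key_set above 4 N).
It fails at once if the magnifier is knocked: its lens moves more than 10 mm (distance of lens from where it was at the start of the episode above 0.01 m).
It fails at once if a loose bystander is moved more than 15 mm (distance of any of fsharp_key, spring_gauge, leveler from where it was at the start of the episode above 0.015 m).
It also fails if it takes over 58 s, if anything falls off the work surface, if the arm or the gripper's body presses on something with over 40 N, if the wrist force passes 120 N, or if a joint passes its speed limit or range.

## Working session

There is one attempt and no reset: what is moved stays moved. The work goes in short steps, Python scripts to look and compute and a shell command to move; the robot and the scene stay as the last step left them, time stands still between calls to the robot, and variables do not carry over. Pictures are saved under pics/ and viewed, at most 10 in all, crops included, and the job is handed in when it is done.

```bash
mkdir -p pics; ls
python3 - <<'E'
from workcell import ctrl
import cv2
o=ctrl.get_obs();print(o)
for n in("top","side"):
    im=ctrl.get_image(n);cv2.imwrite(f"pics/{n}0.png",im[:,:,::-1]);print(n,ctrl.camera_model(n))
print(ctrl.camera_model("wrist"))
E
```

```text
pics
{'t': 0.0, 'qpos': array([-1.13000923e+00,  4.23821258e-01,  1.63070322e+00,  2.20180403e-05,
        1.08858858e+00, -1.89891139e-02]), 'qvel': array([-1.15680658e-03,  1.46914785e-03, -4.76414052e-04, -8.63986274e-05,
       -2.93683986e-04,  1.27426329e-03]), 'joint_torque': array([ 1.86398705e-03, -5.44626260e+01, -2.73668307e+01,  6.44523581e-02,
        2.27531459e-02, -8.47896695e-05]), 'ee_pos': array([ 277.13689832, -559.56925718,  221.90872842]), 'orientation': array([-3.05749536e+00, -7.15514890e-01,  4.69778766e-04]), 'ft_force': array([ 0.89722151, -0.21944202,  0.47023048]), 'moment': array([-0.02999284,  0.00558993,  0.02719417]), 'grasp_force': 0.0, 'width': 87.993515681116}
top {'fx': 444.7890903838428, 'fy': 444.7890903838428, 'cx': 258.9975138749811, 'cy': 190.82763025968646, 'k1': -0.08063169207796403, 'position': array([ 387.20047354,   16.4685396 , 1247.98610184]), 'attitude': array([ 0.16935745, -0.15746639, -1.51224977])}
side {'fx': 393.33835150604966, 'fy': 393.33835150604966, 'cx': 253.78450675956236, 'cy': 191.76818277944355, 'k1': -0.029471888336790604, 'position': array([542.37942788, 785.38388812, 785.72613319]), 'attitude': array([ 0.04554189, -1.24104215, -2.76902282])}
{'fx': 286.1702236892075, 'fy': 286.1702236892075, 'cx': 255.88241794635755, 'cy': 190.85599423075675, 'k1': -0.04476230076829672, 'position': array([ 344.26337867, -527.39028891,  383.555173  ]), 'attitude': array([-0.24569272,  0.15464388, -1.10351082])}
```

View pics/top0.png

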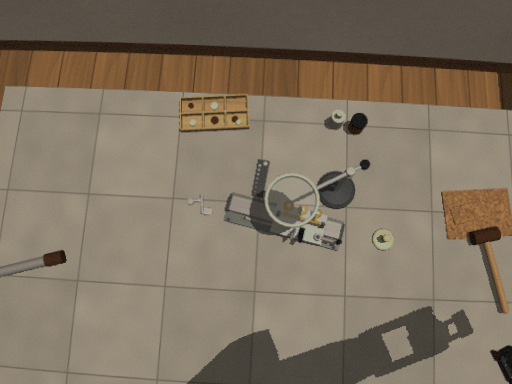

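View pics/side0.png

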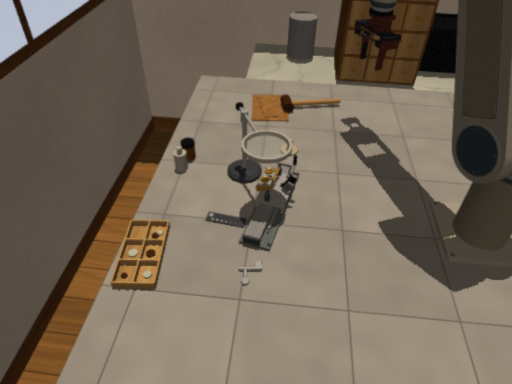

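The top view shows the rail from about (228,208) to (343,240) px. The lens ring is at (292,200), the leveler at (383,240), the nickel key at (202,206) and the gauge at (261,177). The side view shows the rail at (265,215), with the lens at (267,147). I'll zoom in.

```bash
python3 - <<'E'
import cv2,numpy as np
a=cv2.imread("pics/top0.png")[165:265,215:355];b=cv2.imread("pics/side0.png")[125:255,200:320]
a=cv2.resize(a,None,fx=5.7,fy=5.7,interpolation=cv2.INTER_CUBIC);b=cv2.resize(b,None,fx=4.6,fy=4.6,interpolation=cv2.INTER_CUBIC)
cv2.imwrite("pics/ta.png",a);cv2.imwrite("pics/sa.png",b)
E
cat > h.py <<'E'
import numpy as np
from scipy.spatial.transform import Rotation as R
from workcell import ctrl
def ray(m,u,v):
    d=np.array([(u-m["cx"])/m["fx"],(v-m["cy"])/m["fy"]]);p=d.copy()
    for _ in range(20): p=d/(1+m["k1"]*(p@p))
    w=R.from_rotvec(m["attitude"]).apply([p[0],-p[1],-1]);return np.array(m["position"]),w
def onz(m,u,v,z):
    o,w=ray(m,u,v);return o+w*(z-o[2])/w[2]
def proj(m,P):
    c=R.from_rotvec(m["attitude"]).inv().apply(np.asarray(P,float)-m["position"])
    s=np.array([c[0],-c[1]])/-c[2];s=s*(1+m["k1"]*(s@s));return s*[m["fx"],m["fy"]]+[m["cx"],m["cy"]]
E
```

```text
(no output)
```

View pics/ta.png

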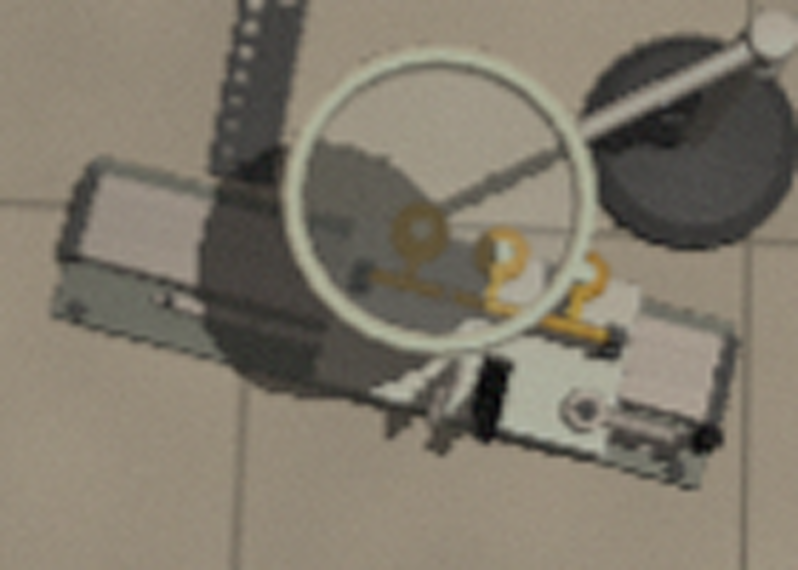

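The zoomed top view shows these at 5.7x, with offset (215,165):
- handle top (706,438)
- stud (585,408)
- black post (490,398)
- steel tab (450,400)
- rail plate corners (52,315), (697,488) and (738,338)

Run:
```python
from h import *
m=ctrl.camera_model("top")
f=lambda u,v,z:onz(m,215+u/5.7-.4,165+v/5.7-.4,z)
for n,u,v,z in [("handle",706,438,78),("stud",585,408,50),("post",488,385,72),("BL",52,315,8),("BR",697,488,8),("TR",738,338,8),("TL",97,157,8),("lens",440,200,203)]: print(n,f(u,v,z).round(1))
d=(f(52,315,8)-f(697,488,8));print(np.hypot(*d[:2]),np.degrees(np.arctan2(d[1],d[0]))-90)
d=(f(97,157,8)-f(738,338,8));print(np.hypot(*d[:2]),np.degrees(np.arctan2(d[1],d[0]))-90)
o=ctrl.get_obs();print(R.from_rotvec(o["orientation"]).as_matrix().round(3))
w=ctrl.camera_model("wrist");T=R.from_rotvec(o["orientation"])
print("cam in tool",T.inv().apply(w["position"]-o["ee_pos"]).round(1),(T.inv()*R.from_rotvec(w["attitude"])).as_matrix().round(3))
```

```text
handle [ 510.6 -184.2   78. ]
stud [ 524.9 -131.2   50. ]
post [530.8 -83.   72. ]
BL [562.  127.7   8. ]
BR [ 493.3 -192.2    8. ]
TR [ 568.1 -211.1    8. ]
TL [642.7 110.7   8. ]
lens [591.7 -49.1 203. ]
327.2275565267276 -12.118764842753407
330.35941692948967 -13.050768047686134
[[ 0.896  0.444 -0.001]
 [ 0.444 -0.896  0.001]
 [-0.    -0.001 -1.   ]]
cam in tool [  74.4    0.7 -161.6] [[-0.     0.962  0.272]
 [ 1.     0.     0.   ]
 [ 0.     0.272 -0.962]]
```

View pics/sa.png

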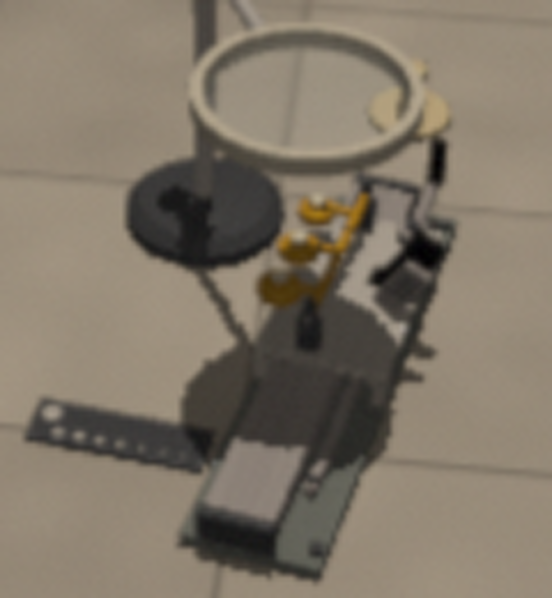

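The side view confirms the layout: lever clamped with the black handle at (437,160) in the crop, and post and tab on the robot-side edge. Next I'll work out a tilted viewing pose.

```bash
cat >> h.py <<'E'
def Rt(yaw,tilt):
    c,s=np.cos(np.radians(tilt)),np.sin(np.radians(tilt));a=np.radians(yaw)
    rx=np.array([np.cos(a),np.sin(a),0]);ry=np.array([-rx[1],rx[0],0]);z=np.array([0,0,1.])
    return R.from_matrix(np.c_[c*rx+s*z,-ry,s*rx-c*z])
def plan(p,yaw,tilt):
    o=ctrl.get_obs();T=R.from_rotvec(o["orientation"]);e=np.asarray(p,float)-o["ee_pos"]
    print("from",o["ee_pos"].round(1),"xyz",T.inv().apply(e).round(1),"rot",(T.inv()*Rt(yaw,tilt)).as_rotvec().round(4),"rows",round(max(np.linalg.norm(e)/41.7,np.degrees((T.inv()*Rt(yaw,tilt)).magnitude())/7.16),1))
E
python3 -c "
from h import *
plan([440,-130,170],-12.7,35)"
```

```text
from [ 277.2 -559.6  222. ] xyz [ 336.6 -312.7   52.4] rot [-0.2093  0.5872  0.6594] rows 11.1
```

```bash
A='x'; python3 -m inch '[{"xyz":[337,-313,52],"rot":[-0.209,0.587,0.659]},{"xyz":[337,-313,52],"rot":[-0.209,0.587,0.659]},{"xyz":[337,-313,52],"rot":[-0.209,0.587,0.659]},{"xyz":[337,-313,52],"rot":[-0.209,0.587,0.659]},{"xyz":[337,-313,52],"rot":[-0.209,0.587,0.659]},{"xyz":[337,-313,52],"rot":[-0.209,0.587,0.659]},{"xyz":[337,-313,52],"rot":[-0.209,0.587,0.659]},{"xyz":[337,-313,52],"rot":[-0.209,0.587,0.659]},{"xyz":[337,-313,52],"rot":[-0.209,0.587,0.659]},{"xyz":[337,-313,52],"rot":[-0.209,0.587,0.659]},{"xyz":[337,-313,52],"rot":[-0.209,0.587,0.659]},{"xyz":[337,-313,52],"rot":[-0.209,0.587,0.659]}]'
python3 -m inch '[{"xyz":[0,0,0],"rot":[0,0,0]},{"xyz":[0,0,0],"rot":[0,0,0]},{"xyz":[0,0,0],"rot":[0,0,0]},{"xyz":[0,0,0],"rot":[0,0,0]}]'
python3 - <<'E'
from h import *;import cv2,pickle
o=ctrl.get_obs();w=ctrl.camera_model("wrist");im=ctrl.get_image("wrist")[:,:,::-1]
cv2.imwrite("pics/w1.png",im);pickle.dump(w,open("w1.pkl","wb"));print(o["t"],o["ee_pos"],o["qpos"])
cv2.imwrite("pics/w1b.png",cv2.resize(im,(800,600),interpolation=cv2.INTER_CUBIC))
E
```

```text
t: 1.1
ee_pos: [436.8, -136.9, 170.5]
orientation: [2.922, -0.315, 0.927]
ft_force: [0.2, 0.0, 0.9]
width: 87.9
grasp_force: 0.0
t: 1.43
ee_pos: [436.9, -142.6, 171.4]
orientation: [2.917, -0.322, 0.928]
ft_force: [0.1, -0.4, -0.5]
width: 87.9
grasp_force: 0.0
1.4333 [ 436.91300124 -142.63829812  171.41890407] [-0.42148073  0.13660175  2.41526341  1.70514204  0.11985895 -0.29958531]
```

View pics/w1b.png

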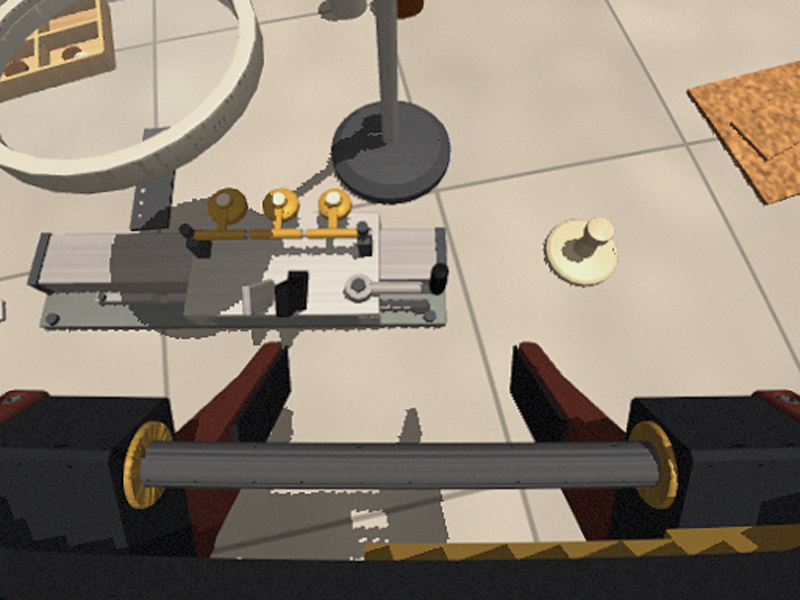

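The wrist view (800x600) shows:
- handle top (439,268)
- stud hub (357,287)
- black post at (292,293), top about (299,274)
- tab at (258,296)
- front plate corners (40,328) and (446,326)

Joint 5 is close to its limit here, so I'll check the kinematics along with the positions.

Run:
```python
from h import *;import pickle
from scipy.optimize import least_squares
w=pickle.load(open("w1.pkl","rb"));t=ctrl.camera_model("top")
f=lambda u,v,z:onz(w,u*.64,v*.64,z)
for n,u,v,z in [("handletop",439,267,78),("stud",357,287,48),("postfronttop",299,272,75),("FL",40,328,0),("FR",446,326,0)]: print(n,f(u,v,z).round(1))
def tri(a,b):
    o1,d1=a;o2,d2=b;s=np.linalg.lstsq(np.c_[d1,-d2],o2-o1,rcond=None)[0]
    return ((o1+d1*s[0]+o2+d2*s[1])/2).round(1),np.linalg.norm(o1+d1*s[0]-o2-d2*s[1]).round(1)
T=lambda u,v:ray(t,215+u/5.7-.4,165+v/5.7-.4);W=lambda u,v:ray(w,u*.64,v*.64)
print("handle",tri(T(706,438),W(439,267)));print("stud",tri(T(585,408),W(357,287)))
print("BL",tri(T(52,315),W(40,326)),"BR",tri(T(697,488),W(446,325)))
S=[([.4238,1.6307,1.0886],624.4,221.9),([.1366,2.4153,.1],459.6,171.4)]
def g(k,q):
    h,a,b,L=k;A,B,C=q[0],q[0]+q[1],sum(q);return a*np.sin(A)+b*np.sin(B)+L*np.sin(C),h+a*np.cos(A)+b*np.cos(B)+L*np.cos(C)
k=least_squares(lambda k:np.r_[[np.subtract(g(k,q),(r,z)) for q,r,z in S]].ravel(),[180,425,400,300]).x;print(k)
for tilt in(20,25,30,35,40):
  for r,z in((545,60),(480,60),(540,50)):
    C=np.pi-np.radians(tilt)
    s=least_squares(lambda q:np.subtract(g(k,[q[0],q[1],C-q[0]-q[1]]),(r,z)),[.4,2.0]).x;print(tilt,r,z,(C-s.sum()).round(2),end=" | ")
```

```text
handletop [ 513.4 -186.1   78. ]
stud [ 523.2 -130.6   48. ]
postfronttop [531.3 -95.7  75. ]
FL [564.6 135.2   0. ]
FR [ 493.6 -193.2    0. ]
handle (array([ 509.6, -183.5,   87.3]), np.float64(1.8))
stud (array([ 525.2, -131.2,   44. ]), np.float64(1.6))
BL (array([561.8, 127.5,   9.9]), np.float64(0.0)) BR (array([ 493.8, -193.1,    2.2]), np.float64(0.1))
[ 99.74153032 683.295967   388.45680883 320.03245573]
20 545 60 0.04 | 20 480 60 -0.05 | 20 540 50 0.0 | 25 545 60 -0.12 | 25 480 60 -0.23 | 25 540 50 -0.16 | 30 545 60 -0.29 | 30 480 60 -0.42 | 30 540 50 -0.34 | 35 545 60 -0.48 | 35 480 60 -0.64 | 35 540 50 -0.54 | 40 545 60 -0.69 | 40 480 60 -0.9 | 40 540 50 -0.75 |
```

```bash
python3 -c "
from h import *
plan([484.7,-179.3,112],-12.4,35)"
```

```text
from [ 436.9 -142.7  171.4] xyz [10.3 25.4 80. ] rot [-0.0007 -0.0052 -0.0045] rows 2.0
```

```bash
python3 -m inch '[{"xyz":[5,13,40],"rot":[0,0,0]},{"xyz":[10,25,80],"rot":[0,0,0]},{"xyz":[10,25,80],"rot":[0,0,0]},{"xyz":[10,25,80],"rot":[0,0,0]},{"xyz":[10,25,80],"rot":[0,0,0]},{"xyz":[10,25,80],"rot":[0,0,0]},{"xyz":[10,25,80],"rot":[0,0,0]},{"xyz":[10,25,80],"rot":[0,0,0]}]' 110
python3 -c "
from h import *
print(ctrl.get_obs()['qpos'],ctrl.get_obs()['qvel'])
plan([484.7,-179.3,112],-12.4,35)"
```

```text
t: 2.15
ee_pos: [484.1, -177.7, 111.9]
orientation: [2.918, -0.322, 0.928]
ft_force: [-0.3, 0.3, 0.5]
width: 50.6
grasp_force: 0.0
[-0.45959264  0.37212024  2.33342992  2.42916337  0.21694123 -1.06583454] [ 0.01178713 -0.01265139  0.00574063  0.01042437 -0.00078586 -0.01090345]
from [ 484.1 -177.7  111.9] xyz [0.8 1.4 0.4] rot [-0.0017 -0.0048 -0.0041] rows 0.1
```

Run:
```python
from h import *;import cv2,pickle
w=ctrl.camera_model("wrist");im=ctrl.get_image("wrist")[:,:,::-1]
pickle.dump(w,open("w2.pkl","wb"));cv2.imwrite("pics/w2.png",im)
cv2.imwrite("pics/w2b.png",cv2.resize(im[90:300,80:370],(797,577),interpolation=cv2.INTER_CUBIC))
```

```text
(no output)
```

View pics/w2b.png

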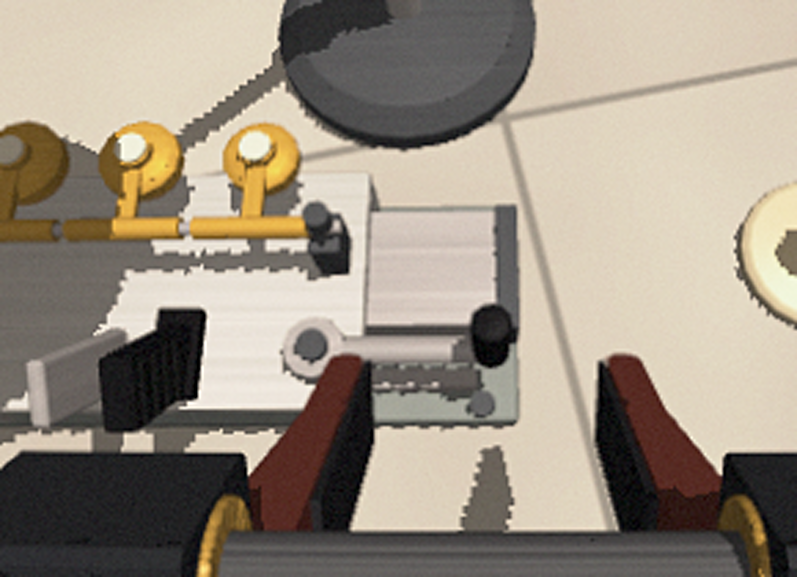

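The handle top is centred at (491,319) in the crop (2.748x, offset 80,90), with the stud hub at (312,346). The near end face of the post is at about (120,393), and the tab's is at about (38,392).

Run:
```python
from h import *;import pickle
w=pickle.load(open("w2.pkl","rb"))
f=lambda u,v,z:onz(w,80+u/2.748-.3,90+v/2.748-.3,z)
for n,u,v,z in [("handletop",491,319,78),("stud",312,346,48),("post",120,393,75),("posthi_rt",205,312,43),("tab",38,392,75),("FR",517,424,0)]: print(n,f(u,v,z).round(1))
a=np.radians(-12.4);rx=np.array([np.cos(a),np.sin(a)]);ry=np.array([-rx[1],rx[0]])
st=f(312,346,48)[:2];
for n,p in [("h",f(491,319,78)),("post",f(120,393,75)),("tab",f(38,392,75))]: print(n,"rel stud rail",((p[:2]-st)@rx).round(1),((p[:2]-st)@ry).round(1))
plan([518.5,-186.8,60],-12.4,35)
```

```text
handletop [ 512.3 -186.4   78. ]
stud [ 524.5 -131.7   48. ]
post [514.6 -82.3  75. ]
posthi_rt [545.  -98.2  43. ]
tab [519.8 -59.6  75. ]
FR [ 493.8 -192.2    0. ]
h rel stud rail -0.2 -56.0
post rel stud rail -20.3 46.1
tab rel stud rail -20.1 69.4
from [ 484.3 -177.5  112.2] xyz [-1.3  1.8 63. ] rot [-0.0018 -0.0054 -0.0037] rows 1.5
```

```bash
python3 -m inch '[{"xyz":[-1,2.7,20],"rot":[0,0,0]},{"xyz":[-2,2.7,40],"rot":[0,0,0]},{"xyz":[-2,2.7,55],"rot":[0,0,0]},{"xyz":[-2,2.7,62.5],"rot":[0,0,0]},{"xyz":[-2,2.7,62.5],"rot":[0,0,0]},{"xyz":[-2,2.7,62.5],"rot":[0,0,0]},{"xyz":[-2,2.7,62.5],"rot":[0,0,0]}]'
python3 -m inch '[{"xyz":[0,0,0],"rot":[0,0,0]},{"xyz":[0,0,0],"rot":[0,0,0]},{"xyz":[0,0,0],"rot":[0,0,0]},{"xyz":[0,0,0],"rot":[0,0,0]},{"xyz":[0,0,0],"rot":[0,0,0]},{"xyz":[0,0,0],"rot":[0,0,0]},{"xyz":[0,0,0],"rot":[0,0,0]},{"xyz":[0,0,0],"rot":[0,0,0]}]' 255
python3 - <<'E'
from h import *
print(ctrl.get_obs()["qpos"].round(3))
# handle displacement for lever angle q, in tool axes (tilt 35)
for q in np.arange(.15,1.46,.13):
    dx,dy=-56*np.sin(q),56*(1-np.cos(q));c,s=np.cos(np.radians(35)),np.sin(np.radians(35))
    print(round(q,2),[round(c*dx,1),round(-dy,1),round(s*dx,1)])
E
```

```text
t: 2.78
ee_pos: [517.5, -186.9, 60.1]
orientation: [2.918, -0.32, 0.929]
ft_force: [0.3, 0.4, 0.5]
width: 49.8
grasp_force: 0.0
t: 3.45
ee_pos: [517.8, -187.0, 59.4]
orientation: [2.918, -0.321, 0.929]
ft_force: [-1.0, 0.8, 1.1]
width: 11.1
grasp_force: 30.0
[-0.442  0.539  2.27   2.68   0.3   -1.309]
0.15 [np.float64(-6.9), np.float64(-0.6), np.float64(-4.8)]
0.28 [np.float64(-12.7), np.float64(-2.2), np.float64(-8.9)]
0.41 [np.float64(-18.3), np.float64(-4.6), np.float64(-12.8)]
0.54 [np.float64(-23.6), np.float64(-8.0), np.float64(-16.5)]
0.67 [np.float64(-28.5), np.float64(-12.1), np.float64(-19.9)]
0.8 [np.float64(-32.9), np.float64(-17.0), np.float64(-23.0)]
0.93 [np.float64(-36.8), np.float64(-22.5), np.float64(-25.7)]
1.06 [np.float64(-40.0), np.float64(-28.6), np.float64(-28.0)]
1.19 [np.float64(-42.6), np.float64(-35.2), np.float64(-29.8)]
1.32 [np.float64(-44.4), np.float64(-42.1), np.float64(-31.1)]
1.45 [np.float64(-45.5), np.float64(-49.3), np.float64(-31.9)]
```

```bash
python3 -m inch '[{"xyz":[-3.5,-0.2,-2.4],"rot":[0,0,0]},{"xyz":[-6.9,-0.6,-4.8],"rot":[0,0,0]},{"xyz":[-9.8,-1.4,-6.9],"rot":[0,0,0]},{"xyz":[-12.7,-2.2,-8.9],"rot":[0,0,0]},{"xyz":[-15.5,-3.4,-10.9],"rot":[0,0,0]},{"xyz":[-18.3,-4.6,-12.8],"rot":[0,0,0]},{"xyz":[-21,-6.3,-14.7],"rot":[0,0,0]},{"xyz":[-23.6,-8,-16.5],"rot":[0,0,0]},{"xyz":[-26,-10,-18.2],"rot":[0,0,0]},{"xyz":[-28.5,-12.1,-19.9],"rot":[0,0,0]},{"xyz":[-30.7,-14.5,-21.5],"rot":[0,0,0]},{"xyz":[-32.9,-17,-23],"rot":[0,0,0]}]'
python3 -m inch '[{"xyz":[-2,-2.7,-1.4],"rot":[0,0,0]},{"xyz":[-3.9,-5.5,-2.7],"rot":[0,0,0]},{"xyz":[-5.5,-8.5,-3.8],"rot":[0,0,0]},{"xyz":[-7.1,-11.6,-5],"rot":[0,0,0]},{"xyz":[-8.4,-14.9,-5.9],"rot":[0,0,0]},{"xyz":[-9.7,-18.2,-6.8],"rot":[0,0,0]},{"xyz":[-10.6,-21.6,-7.4],"rot":[0,0,0]},{"xyz":[-11.3,-24.6,-7.9],"rot":[0,0,0]},{"xyz":[-11.3,-24.6,-7.9],"rot":[0,0,0]},{"xyz":[-11.3,-24.6,-7.9],"rot":[0,0,0]},{"xyz":[-11.3,-24.6,-7.9],"rot":[0,0,0]}]'
python3 -c "
from h import *
o=ctrl.get_obs();print(o['qpos'].round(3),o['grasp_force'])"
```

```text
t: 4.45
ee_pos: [482.0, -161.9, 59.4]
orientation: [2.918, -0.322, 0.929]
ft_force: [-1.3, -5.2, 1.6]
width: 11.0
grasp_force: 30.0
t: 5.37
ee_pos: [471.5, -134.1, 58.7]
orientation: [2.92, -0.323, 0.923]
ft_force: [-8.6, -3.6, 8.2]
width: 11.4
grasp_force: 30.0
[-0.352  0.517  2.396  2.929  0.386 -1.48 ] 30.03911018371582
```

```bash
python3 -m inch '[{"xyz":[0,0,0],"rot":[0,0,0]},{"xyz":[0,0,0],"rot":[0,0,0]},{"xyz":[0,0,0],"rot":[0,0,0]},{"xyz":[0,0,0],"rot":[0,0,0]},{"xyz":[0,0,0],"rot":[0,0,0]},{"xyz":[0,0,-20],"rot":[0,0,0]},{"xyz":[0,0,-45],"rot":[0,0,0]},{"xyz":[0,0,-55],"rot":[0,0,0]},{"xyz":[0,0,-55],"rot":[0,0,0]},{"xyz":[0,0,-55],"rot":[0,0,0]}]' 127
python3 -c "
from h import *
plan([495.9,-69.5,99],-12.4,35)"
```

```text
t: 6.2
ee_pos: [443.6, -128.3, 104.7]
orientation: [2.917, -0.32, 0.931]
ft_force: [0.1, -0.0, 0.2]
width: 44.2
grasp_force: 0.0
from [ 443.6 -128.3  104.7] xyz [ 27.9 -68.7  27. ] rot [-0.0022 -0.0065 -0.003 ] rows 1.9
```

```bash
python3 -m inch '[{"xyz":[10,-23,9],"rot":[0,0,0]},{"xyz":[19,-46,18],"rot":[0,0,0]},{"xyz":[28,-69,27],"rot":[0,0,0]},{"xyz":[28,-69,27],"rot":[0,0,0]},{"xyz":[28,-69,27],"rot":[0,0,0]},{"xyz":[28,-69,27],"rot":[0,0,0]},{"xyz":[28,-69,27],"rot":[0,0,0]}]'
python3 - <<'E'
from h import *;import cv2,pickle
w=ctrl.camera_model("wrist");im=ctrl.get_image("wrist")[:,:,::-1]
pickle.dump(w,open("w3.pkl","wb"));cv2.imwrite("pics/w3.png",im)
cv2.imwrite("pics/w3b.png",cv2.resize(im[100:310,100:390],(797,577),interpolation=cv2.INTER_CUBIC))
print(ctrl.get_obs()["qpos"].round(3))
plan([529.5,-76.9,50],-12.4,35)
E
```

```text
t: 6.78
ee_pos: [494.7, -69.5, 97.9]
orientation: [2.919, -0.321, 0.926]
ft_force: [-0.6, 0.4, 0.6]
width: 43.9
grasp_force: 0.0
[-0.136  0.399  2.373  3.325  0.248 -1.679]
from [494.7 -69.7  98. ] xyz [ 1.3 -0.4 59.7] rot [-0.0016 -0.0035 -0.0038] rows 1.4
```

View pics/w3b.png

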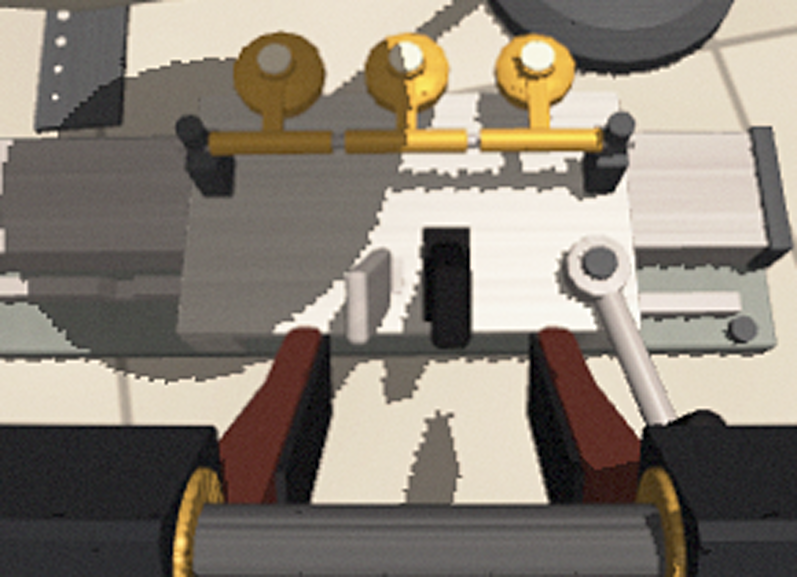

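The lever is out, with its stud at (598,263) and its arm pointing at the robot. The post face is centred at (451,303) and the tab face at (358,305), and both finger tips straddle them.

Run:
```python
from h import *;import pickle
w=pickle.load(open("w3.pkl","rb"));o=ctrl.get_obs()
f=lambda u,v,z:onz(w,100+u/2.748-.3,100+v/2.748-.3,z)
a=np.radians(-12.4);rx=np.array([np.cos(a),np.sin(a)]);ry=np.array([-rx[1],rx[0]])
st=f(598,263,48)[:2];print(st)
for n,u,v,z in [("postL",432,345,75),("postR",470,345,75),("tabL",347,342,75),("tabR",370,342,75),("postback",447,228,43)]:
    p=f(u,v,z)[:2];print(n,p.round(1),"rel TCP",((p-o["ee_pos"][:2])@rx).round(1),((p-o["ee_pos"][:2])@ry).round(1),"rel stud",((p-st)@rx).round(1),((p-st)@ry).round(1))
```

```text
[ 525.44029924 -128.90173813]
postL [506.  -73.3] rel TCP 11.7 -1.0 rel stud -31.0 50.2
postR [503.8 -82.8] rel TCP 11.7 -10.7 rel stud -31.0 40.4
tabL [511.4 -52.1] rel TCP 12.6 20.8 rel stud -30.2 72.0
tabR [510.2 -57.9] rel TCP 12.6 14.9 rel stud -30.2 66.1
postback [548.2 -87.5] rel TCP 56.1 -5.8 rel stud 13.4 45.4
```

```bash
python3 -m inch '[{"xyz":[2,-2.5,18],"rot":[0,0,0]},{"xyz":[2,-2.5,34],"rot":[0,0,0]},{"xyz":[2,-2.5,48],"rot":[0,0,0]},{"xyz":[2,-2.5,56],"rot":[0,0,0]},{"xyz":[2,-2.5,60],"rot":[0,0,0]},{"xyz":[2,-2.5,60],"rot":[0,0,0]},{"xyz":[2,-2.5,60],"rot":[0,0,0]},{"xyz":[2,-2.5,60],"rot":[0,0,0]}]'
python3 - <<'E'
from h import *;import cv2
w=ctrl.camera_model("wrist");im=ctrl.get_image("wrist")[:,:,::-1]
cv2.imwrite("pics/w4b.png",cv2.resize(im[120:310,100:370],(797,561),interpolation=cv2.INTER_CUBIC))
print(ctrl.get_obs()["qpos"].round(3))
E
```

```text
t: 7.5
ee_pos: [531.2, -74.4, 51.1]
orientation: [2.918, -0.321, 0.929]
ft_force: [-0.2, 0.8, -0.8]
width: 43.9
grasp_force: 0.0
[-0.136  0.555  2.303  3.278  0.333 -1.63 ]
```

View pics/w4b.png

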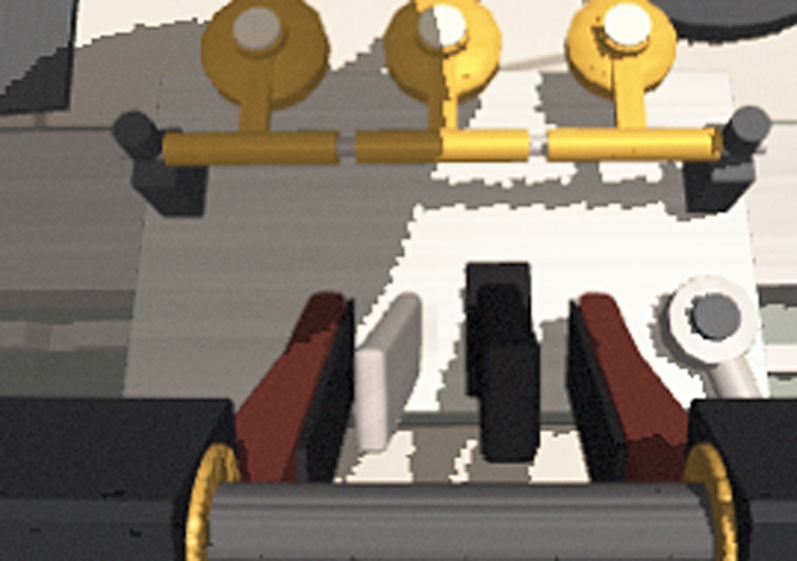

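Both fingers straddle the tab (outer edge at column 357) and the post (outer edge at 540), and the keys are well clear. Now I'll squeeze.

```bash
python3 -m inch '[{"xyz":[0,2,0],"rot":[0,0,0]},{"xyz":[0,2,0],"rot":[0,0,0]},{"xyz":[0,2,0],"rot":[0,0,0]},{"xyz":[0,2,0],"rot":[0,0,0]},{"xyz":[0,2,0],"rot":[0,0,0]},{"xyz":[0,2,0],"rot":[0,0,0]},{"xyz":[0,2,0],"rot":[0,0,0]},{"xyz":[0,2,0],"rot":[0,0,0]}]' 255
```

```text
t: 8.22
ee_pos: [531.1, -76.4, 51.2]
orientation: [2.918, -0.322, 0.93]
ft_force: [-2.7, -0.9, 7.2]
width: 21.2
grasp_force: 30.5
```

```bash
python3 -m inch '[{"xyz":[0,-1.5,0],"rot":[0,0,0]},{"xyz":[0,-3,0],"rot":[0,0,0]},{"xyz":[0,-4.5,0],"rot":[0,0,0]},{"xyz":[0,-6,0],"rot":[0,0,0]},{"xyz":[0,-8,0],"rot":[0,0,0]},{"xyz":[0,-10,0],"rot":[0,0,0]},{"xyz":[0,-12,0],"rot":[0,0,0]},{"xyz":[0,-14,0],"rot":[0,0,0]},{"xyz":[0,-16,0],"rot":[0,0,0]},{"xyz":[0,-17.5,0],"rot":[0,0,0]},{"xyz":[0,-17.5,0],"rot":[0,0,0]},{"xyz":[0,-17.5,0],"rot":[0,0,0]}]'
```

```text
t: 9.22
ee_pos: [534.8, -59.0, 51.2]
orientation: [2.918, -0.321, 0.93]
ft_force: [-3.1, 1.8, 6.0]
width: 21.6
grasp_force: 30.5
```

```bash
python3 -m inch '[{"xyz":[0,0,0],"rot":[0,0,0]},{"xyz":[0,0,0],"rot":[0,0,0]},{"xyz":[0,0,0],"rot":[0,0,0]},{"xyz":[0,0,0],"rot":[0,0,0]},{"xyz":[0,0,0],"rot":[0,0,0]},{"xyz":[0,-3,0],"rot":[0,0,0]},{"xyz":[0,-5,0],"rot":[0,0,0]},{"xyz":[0,-7,0],"rot":[0,0,0]},{"xyz":[0,-8,0],"rot":[0,0,0]},{"xyz":[0,-8,0],"rot":[0,0,0]}]' 134
cat > chk.py <<'E'
import sys;from h import *
o=ctrl.get_obs();a=np.radians(-12.4);f=o["ft_force"]@[-np.sin(a),np.cos(a),0];s=o["ee_pos"]@[-np.sin(a),np.cos(a),0]
print("y %.1f f %.1f t %.1f"%(s,f,o["t"]),"vel",(o["qvel"][0]*500).round(1));sys.exit(int(f<-float(sys.argv[1])))
E
python3 chk.py 8
python3 - <<'E'
from h import *;import cv2
im=ctrl.get_image("wrist")[:,:,::-1]
cv2.imwrite("pics/w5b.png",cv2.resize(im[120:310,100:370],(797,561),interpolation=cv2.INTER_CUBIC))
E
```

```text
t: 10.05
ee_pos: [536.8, -51.0, 50.8]
orientation: [2.919, -0.32, 0.929]
ft_force: [-0.4, -0.6, -0.3]
width: 41.6
grasp_force: 0.0
y 65.5 f -0.7 t 10.1 vel -3.3
```

View pics/w5b.png

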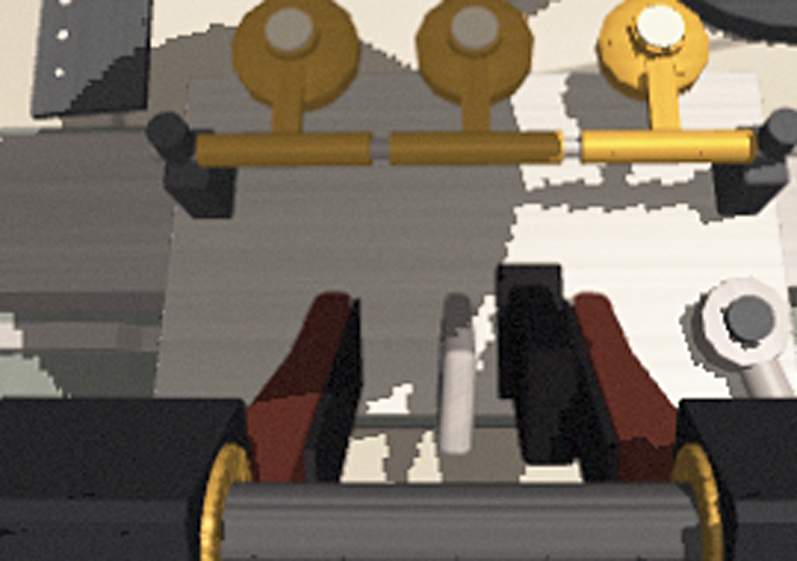

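The tab is riding partway in, at column 457, with the post at 540, so the latch is off its first stop and the finger is close behind the post. Now I'll ease the carriage on in 1 mm steps, stopping if the force rises.

```bash
q(){ python3 chk.py 8; }; {
python3 -m inch '[{"xyz":[0,-1,0],"rot":[0,0,0]},{"xyz":[0,-2,0],"rot":[0,0,0]},{"xyz":[0,-3,0],"rot":[0,0,0]},{"xyz":[0,-3,0],"rot":[0,0,0]}]' >&2 && q &&
python3 -m inch '[{"xyz":[0,-0.5,0],"rot":[0,0,0]},{"xyz":[0,-1,0],"rot":[0,0,0]},{"xyz":[0,-1.5,0],"rot":[0,0,0]},{"xyz":[0,-2,0],"rot":[0,0,0]}]' >&2 && q &&
python3 -m inch '[{"xyz":[0,-0.5,0],"rot":[0,0,0]},{"xyz":[0,-1,0],"rot":[0,0,0]},{"xyz":[0,-1.5,0],"rot":[0,0,0]},{"xyz":[0,-2,0],"rot":[0,0,0]}]' >&2 && q &&
python3 -m inch '[{"xyz":[0,-0.5,0],"rot":[0,0,0]},{"xyz":[0,-1,0],"rot":[0,0,0]},{"xyz":[0,-1.5,0],"rot":[0,0,0]},{"xyz":[0,-2,0],"rot":[0,0,0]}]' >&2 && q &&
python3 -m inch '[{"xyz":[0,-0.5,0],"rot":[0,0,0]},{"xyz":[0,-1,0],"rot":[0,0,0]},{"xyz":[0,-1.5,0],"rot":[0,0,0]},{"xyz":[0,-2,0],"rot":[0,0,0]}]' >&2 && q &&
python3 -m inch '[{"xyz":[0,-0.4,0],"rot":[0,0,0]},{"xyz":[0,-0.8,0],"rot":[0,0,0]},{"xyz":[0,-1,0],"rot":[0,0,0]}]' >&2 && q &&
python3 -m inch '[{"xyz":[0,-0.4,0],"rot":[0,0,0]},{"xyz":[0,-0.8,0],"rot":[0,0,0]},{"xyz":[0,-1,0],"rot":[0,0,0]}]' >&2 && q &&
python3 -m inch '[{"xyz":[0,-0.4,0],"rot":[0,0,0]},{"xyz":[0,-0.8,0],"rot":[0,0,0]},{"xyz":[0,-1,0],"rot":[0,0,0]}]' >&2 && q ; } 2>/dev/null
```

```text
y 67.7 f -5.0 t 10.4 vel -0.3
y 69.6 f -5.5 t 10.8 vel 8.3
y 71.6 f -6.4 t 11.1 vel 7.5
y 73.6 f -6.7 t 11.4 vel 7.7
y 75.6 f -5.6 t 11.8 vel 8.0
y 76.6 f -5.6 t 12.0 vel 3.2
y 77.6 f -5.6 t 12.3 vel 2.9
y 78.6 f -6.2 t 12.5 vel 3.2
```

```bash
q(){ python3 chk.py 9.5; }; {
python3 -m inch '[{"xyz":[0,-0.4,0],"rot":[0,0,0]},{"xyz":[0,-0.8,0],"rot":[0,0,0]},{"xyz":[0,-1,0],"rot":[0,0,0]}]' >&2 && q &&
python3 -m inch '[{"xyz":[0,-0.4,0],"rot":[0,0,0]},{"xyz":[0,-0.8,0],"rot":[0,0,0]},{"xyz":[0,-1,0],"rot":[0,0,0]}]' >&2 && q &&
python3 -m inch '[{"xyz":[0,-0.4,0],"rot":[0,0,0]},{"xyz":[0,-0.8,0],"rot":[0,0,0]},{"xyz":[0,-1,0],"rot":[0,0,0]}]' >&2 && q &&
python3 -m inch '[{"xyz":[0,-0.4,0],"rot":[0,0,0]},{"xyz":[0,-0.8,0],"rot":[0,0,0]},{"xyz":[0,-1,0],"rot":[0,0,0]}]' >&2 && q &&
python3 -m inch '[{"xyz":[0,-0.4,0],"rot":[0,0,0]},{"xyz":[0,-0.8,0],"rot":[0,0,0]},{"xyz":[0,-1,0],"rot":[0,0,0]}]' >&2 && q &&
python3 -m inch '[{"xyz":[0,-0.4,0],"rot":[0,0,0]},{"xyz":[0,-0.8,0],"rot":[0,0,0]},{"xyz":[0,-1,0],"rot":[0,0,0]}]' >&2 && q &&
python3 -m inch '[{"xyz":[0,-0.4,0],"rot":[0,0,0]},{"xyz":[0,-0.8,0],"rot":[0,0,0]},{"xyz":[0,-1,0],"rot":[0,0,0]}]' >&2 && q &&
python3 -m inch '[{"xyz":[0,-0.4,0],"rot":[0,0,0]},{"xyz":[0,-0.8,0],"rot":[0,0,0]},{"xyz":[0,-1,0],"rot":[0,0,0]}]' >&2 && q &&
python3 -m inch '[{"xyz":[0,-0.4,0],"rot":[0,0,0]},{"xyz":[0,-0.8,0],"rot":[0,0,0]},{"xyz":[0,-1,0],"rot":[0,0,0]}]' >&2 && q &&
python3 -m inch '[{"xyz":[0,-0.4,0],"rot":[0,0,0]},{"xyz":[0,-0.8,0],"rot":[0,0,0]},{"xyz":[0,-1,0],"rot":[0,0,0]}]' >&2 && q &&
python3 -m inch '[{"xyz":[0,-0.4,0],"rot":[0,0,0]},{"xyz":[0,-0.8,0],"rot":[0,0,0]},{"xyz":[0,-1,0],"rot":[0,0,0]}]' >&2 && q ; } 2>/dev/null
```

```text
y 80.0 f -2.7 t 12.8 vel 4.7
y 81.2 f -2.1 t 13.0 vel 2.9
y 82.2 f -0.6 t 13.3 vel 3.1
y 83.1 f -2.5 t 13.5 vel 2.4
y 83.8 f -6.5 t 13.8 vel 2.6
y 84.4 f -10.6 t 14.0 vel 1.9
```

```bash
python3 -m inch '[{"xyz":[0,1.5,0],"rot":[0,0,0]},{"xyz":[0,1.5,0],"rot":[0,0,0]},{"xyz":[0,1.5,0],"rot":[0,0,0]}]'; python3 chk.py 99
python3 - <<'E'
from h import *;import cv2
im=ctrl.get_image("wrist")[:,:,::-1]
cv2.imwrite("pics/w6b.png",cv2.resize(im[120:310,100:370],(797,561),interpolation=cv2.INTER_CUBIC))
E
```

```text
t: 14.27
ee_pos: [541.0, -33.2, 51.0]
orientation: [2.918, -0.32, 0.929]
ft_force: [-0.4, -1.4, 0.6]
width: 41.5
grasp_force: 0.6
y 83.8 f -1.5 t 14.3 vel 0.1
```

View pics/w6b.png

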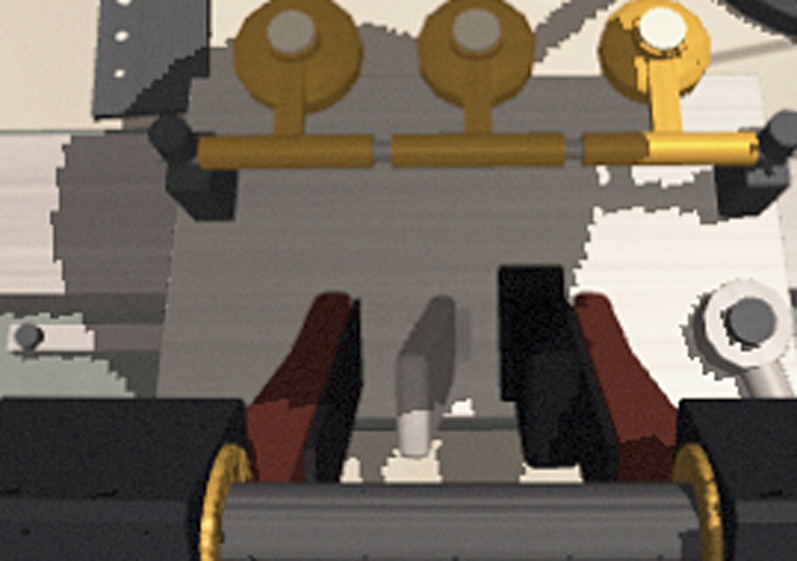

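The tab is out again: the tab–post gap is about 93 px, against about 98 px in the first stop and 43 px riding. So the latch has clicked in, with the carriage at about 34 mm. Next I'll back off and retreat.

```bash
python3 -m inch '[{"xyz":[0,2,0],"rot":[0,0,0]},{"xyz":[0,4,0],"rot":[0,0,0]},{"xyz":[0,4,0],"rot":[0,0,0]},{"xyz":[0,4,-15],"rot":[0,0,0]},{"xyz":[0,4,-35],"rot":[0,0,0]},{"xyz":[0,4,-55],"rot":[0,0,0]},{"xyz":[0,4,-70],"rot":[0,0,0]},{"xyz":[0,4,-70],"rot":[0,0,0]},{"xyz":[0,4,-70],"rot":[0,0,0]}]'
python3 -c "
from h import *
plan([445.2,-90.9,112],-12.4,35)"
```

```text
t: 15.07
ee_pos: [500.7, -28.6, 108.8]
orientation: [2.918, -0.321, 0.931]
ft_force: [0.2, -0.1, 0.3]
width: 41.5
grasp_force: 0.0
from [500.7 -28.6 108.8] xyz [-31.2  72.8 -26.5] rot [-0.0027 -0.0067 -0.0035] rows 2.0
```

```bash
python3 -m inch '[{"xyz":[-10,24,-9],"rot":[0,0,0]},{"xyz":[-21,48,-18],"rot":[0,0,0]},{"xyz":[-31,73,-26.5],"rot":[0,0,0]},{"xyz":[-31,73,-26.5],"rot":[0,0,0]},{"xyz":[-31,73,-26.5],"rot":[0,0,0]},{"xyz":[-31,73,-26.5],"rot":[0,0,0]},{"xyz":[-31,73,-26.5],"rot":[0,0,0]}]' 110
python3 - <<'E'
from h import *;import cv2,pickle
w=ctrl.camera_model("wrist");im=ctrl.get_image("wrist")[:,:,::-1];cv2.imwrite("pics/w7.png",im);pickle.dump(w,open("w7.pkl","wb"))
print(ctrl.get_obs()["qpos"].round(3))
for n,h,wm in(("w2",(512.3,-186.4,61),pickle.load(open("w2.pkl","rb"))),("w7",(473.3,-99.7,61),w)):
    i=cv2.imread(f"pics/{n}.png");p=proj(wm,h);x,y=p.astype(int)
    m=(i[y-22:y+23,x-25:x+26].max(2)<48).astype(np.uint8)
    k,l,s,c=cv2.connectedComponentsWithStats(m)
    print(n,p.round(1),proj(wm,(*h[:2],78)).round(1),[(s[j][:5].tolist(),(c[j]+[x-25,y-22]).round(1).tolist()) for j in range(1,k) if s[j][4]>25])
E
```

```text
t: 15.65
ee_pos: [445.8, -91.1, 111.2]
orientation: [2.918, -0.321, 0.929]
ft_force: [-0.2, -0.1, -0.3]
width: 49.9
grasp_force: 0.0
[-0.237  0.327  2.461  3.084  0.263 -1.53 ]
w2 [258.3 211.6] [258.4 205.7] [([18, 12, 17, 23, 264], [258.5, 211.8])]
w7 [258.4 212.3] [258.5 206.4] [([19, 7, 14, 23, 243], [258.1, 207.7])]
```

Run:
```python
from h import *
plan([482,-101.6,60],-12.4,35)
c,s=np.cos(np.radians(35)),np.sin(np.radians(35));q0=1.275
for q in np.arange(q0-.085,-.05,-.085):
    dx,dy=56*(np.sin(q0)-np.sin(q)),56*(np.cos(q0)-np.cos(q))
    print(round(q,2),[round(float(v),1) for v in(c*dx,-dy,s*dx)])
```

```text
from [445.8 -90.9 111.3] xyz [ 1.1  2.9 63.6] rot [-0.0028 -0.0051 -0.0029] rows 1.5
1.19 [1.3, 4.5, 0.9]
1.1 [2.9, 8.8, 2.0]
1.02 [4.8, 13.0, 3.4]
0.94 [7.0, 16.9, 4.9]
0.85 [9.4, 20.6, 6.6]
0.77 [12.1, 24.1, 8.5]
0.68 [15.0, 27.2, 10.5]
0.6 [18.2, 30.1, 12.7]
0.51 [21.5, 32.5, 15.0]
0.43 [25.0, 34.7, 17.5]
0.34 [28.6, 36.5, 20.0]
0.26 [32.3, 37.9, 22.6]
0.17 [36.1, 38.9, 25.3]
0.09 [40.0, 39.5, 28.0]
0.0 [43.9, 39.7, 30.7]
```

```bash
python3 -m inch '[{"xyz":[1,2.9,20],"rot":[0,0,0]},{"xyz":[1,2.9,40],"rot":[0,0,0]},{"xyz":[1,2.9,55],"rot":[0,0,0]},{"xyz":[1,2.9,63.5],"rot":[0,0,0]},{"xyz":[1,2.9,63.5],"rot":[0,0,0]},{"xyz":[1,2.9,63.5],"rot":[0,0,0]},{"xyz":[1,2.9,63.5],"rot":[0,0,0]}]'
python3 -m inch '[{"xyz":[0,0,0],"rot":[0,0,0]},{"xyz":[0,0,0],"rot":[0,0,0]},{"xyz":[0,0,0],"rot":[0,0,0]},{"xyz":[0,0,0],"rot":[0,0,0]},{"xyz":[0,0,0],"rot":[0,0,0]},{"xyz":[0,0,0],"rot":[0,0,0]},{"xyz":[0,0,0],"rot":[0,0,0]},{"xyz":[0,0,0],"rot":[0,0,0]}]' 255
python3 chk.py 99
```

```text
t: 16.28
ee_pos: [480.5, -101.5, 60.4]
orientation: [2.919, -0.32, 0.928]
ft_force: [0.5, 0.2, -1.1]
width: 49.8
grasp_force: 0.0
t: 16.95
ee_pos: [481.0, -102.0, 60.3]
orientation: [2.918, -0.321, 0.929]
ft_force: [0.2, -0.0, 1.9]
width: 11.2
grasp_force: 30.0
y 3.7 f -0.0 t 16.9 vel -0.3
```

Gripped cleanly. I'll swing it back in stages and watch the force.

```bash
python3 -m inch '[{"xyz":[0.6,2.3,0.4],"rot":[0,0,0]},{"xyz":[1.3,4.5,0.9],"rot":[0,0,0]},{"xyz":[2.1,6.7,1.4],"rot":[0,0,0]},{"xyz":[2.9,8.8,2],"rot":[0,0,0]},{"xyz":[3.8,10.9,2.7],"rot":[0,0,0]},{"xyz":[4.8,13,3.4],"rot":[0,0,0]},{"xyz":[5.9,15,4.1],"rot":[0,0,0]},{"xyz":[7,16.9,4.9],"rot":[0,0,0]},{"xyz":[8.2,18.8,5.7],"rot":[0,0,0]},{"xyz":[9.4,20.6,6.6],"rot":[0,0,0]},{"xyz":[9.4,20.6,6.6],"rot":[0,0,0]}]' && python3 chk.py 10
```

```text
t: 17.87
ee_pos: [487.5, -124.6, 60.3]
orientation: [2.918, -0.32, 0.929]
ft_force: [-2.0, 2.0, 5.8]
width: 11.2
grasp_force: 30.0
y -17.0 f 1.5 t 17.9 vel 1.2
```

```bash
python3 -m inch '[{"xyz":[1.3,1.8,0.9],"rot":[0,0,0]},{"xyz":[2.7,3.5,1.9],"rot":[0,0,0]},{"xyz":[4.1,5.1,2.9],"rot":[0,0,0]},{"xyz":[5.6,6.6,3.9],"rot":[0,0,0]},{"xyz":[7.2,8.1,5],"rot":[0,0,0]},{"xyz":[8.8,9.5,6.1],"rot":[0,0,0]},{"xyz":[10.4,10.7,7.2],"rot":[0,0,0]},{"xyz":[12.1,11.9,8.4],"rot":[0,0,0]},{"xyz":[13.8,13,9.6],"rot":[0,0,0]},{"xyz":[15.6,14.1,10.9],"rot":[0,0,0]},{"xyz":[15.6,14.1,10.9],"rot":[0,0,0]}]' && python3 chk.py 10
```

```text
t: 18.78
ee_pos: [503.1, -142.5, 60.3]
orientation: [2.918, -0.32, 0.929]
ft_force: [-1.6, 1.8, 3.5]
width: 11.5
grasp_force: 30.0
y -31.1 f 1.4 t 18.8 vel 0.6
```

```bash
python3 -m inch '[{"xyz":[1.8,0.9,1.3],"rot":[0,0,0]},{"xyz":[3.6,1.8,2.5],"rot":[0,0,0]},{"xyz":[5.4,2.5,3.8],"rot":[0,0,0]},{"xyz":[7.3,3.2,5.1],"rot":[0,0,0]},{"xyz":[9.2,3.7,6.4],"rot":[0,0,0]},{"xyz":[11.1,4.2,7.8],"rot":[0,0,0]},{"xyz":[13,4.5,9.1],"rot":[0,0,0]},{"xyz":[15,4.8,10.5],"rot":[0,0,0]},{"xyz":[17,4.9,11.9],"rot":[0,0,0]},{"xyz":[17,4.9,11.9],"rot":[0,0,0]},{"xyz":[17,4.9,11.9],"rot":[0,0,0]}]' && python3 chk.py 10 && python3 -m inch '[{"xyz":[0.8,0,0.6],"rot":[0,0,0]},{"xyz":[1.6,0,1.1],"rot":[0,0,0]},{"xyz":[1.6,0,1.1],"rot":[0,0,0]},{"xyz":[1.6,0,1.1],"rot":[0,0,0]}]' && python3 chk.py 10
```

```text
t: 19.7
ee_pos: [522.1, -152.8, 60.4]
orientation: [2.917, -0.325, 0.928]
ft_force: [-3.8, -7.9, 4.6]
width: 11.2
grasp_force: 30.0
y -37.2 f -8.5 t 19.7 vel -0.3
t: 20.03
ee_pos: [523.9, -153.4, 60.4]
orientation: [2.917, -0.326, 0.928]
ft_force: [-5.6, -8.5, 4.9]
width: 11.1
grasp_force: 30.0
y -37.3 f -9.5 t 20.0 vel -0.1
```

```bash
python3 -m inch '[{"xyz":[0.8,0.3,0.6],"rot":[0,0,0]},{"xyz":[1.6,0.6,1.1],"rot":[0,0,0]},{"xyz":[1.6,0.6,1.1],"rot":[0,0,0]},{"xyz":[1.6,0.6,1.1],"rot":[0,0,0]}]' && python3 chk.py 14
```

```text
t: 20.37
ee_pos: [525.4, -154.0, 60.4]
orientation: [2.918, -0.324, 0.927]
ft_force: [-5.6, -7.3, 5.8]
width: 10.9
grasp_force: 30.0
y -37.6 f -8.4 t 20.4 vel -0.0
```

```bash
python3 -m inch '[{"xyz":[0,0,0],"rot":[0,0,0]},{"xyz":[0,0,0],"rot":[0,0,0]},{"xyz":[0,0,0],"rot":[0,0,0]},{"xyz":[0,0,0],"rot":[0,0,0]},{"xyz":[0,0,0],"rot":[0,0,0]},{"xyz":[0,0,-20],"rot":[0,0,0]},{"xyz":[0,0,-45],"rot":[0,0,0]},{"xyz":[0,0,-63],"rot":[0,0,0]},{"xyz":[0,0,-63],"rot":[0,0,0]},{"xyz":[0,0,-63],"rot":[0,0,0]},{"xyz":[0,0,-63],"rot":[0,0,0]}]' 110
python3 - <<'E'
from h import *;import cv2,pickle
w=ctrl.camera_model("wrist");im=ctrl.get_image("wrist")[:,:,::-1];cv2.imwrite("pics/w8.png",im);pickle.dump(w,open("w8.pkl","wb"))
t=ctrl.get_image("top")[:,:,::-1];cv2.imwrite("pics/top8.png",t)
a=np.radians(-12.4);rx=np.array([np.cos(a),np.sin(a)]);ry=np.array([-rx[1],rx[0]])
for n,h,wm in(("w2",(512.3,-186.4,61),pickle.load(open("w2.pkl","rb"))),("w8",(520,-153,61),w)):
    i=cv2.imread(f"pics/{n}.png");p=proj(wm,h);x,y=p.astype(int)
    m=(i[y-22:y+23,x-25:x+26].max(2)<48).astype(np.uint8)
    k,l,s,c=cv2.connectedComponentsWithStats(m)
    for j in range(1,k):
        if s[j][4]>60:
            q=c[j]+[x-25,y-22];P=onz(wm,*q,61);print(n,s[j].tolist(),q.round(1),P.round(1),"rail",(P[:2]@rx).round(1),(P[:2]@ry).round(1))
print("stud x rail before",np.array([524.5,-131.7])@rx)
E
```

```text
t: 21.28
ee_pos: [491.2, -145.6, 111.7]
orientation: [2.918, -0.321, 0.93]
ft_force: [0.4, -0.0, 0.3]
width: 49.6
grasp_force: 0.0
w2 [18, 12, 17, 23, 264] [258.5 211.8] [ 512.1 -186.5   61. ] rail 540.2 -72.2
w8 [19, 18, 16, 22, 241] [257.1 216.9] [ 515.3 -152.2   61. ] rail 535.9 -38.0
stud x rail before 540.5452525741733
```

The handle sits about 4 mm (0.08 rad) short of its stop. I'll nudge it home with shut fingers.

Run:
```python
from h import *
a=np.radians(-12.4);rx=np.array([np.cos(a),np.sin(a)]);ry=np.array([-rx[1],rx[0]])
plan([*(480*rx-38*ry),112],-12.4,35)
plan([*(508*rx-38*ry),62],-12.4,35)
```

```text
from [ 490.9 -145.5  111.1] xyz [-24.6   1.4 -18.5] rot [-0.0025 -0.0042 -0.0033] rows 0.7
from [ 490.9 -145.5  111.1] xyz [-30.5   1.5  38.5] rot [-0.0025 -0.0042 -0.0033] rows 1.2
```

```bash
python3 -m inch '[{"xyz":[-12,1.5,-9],"rot":[0,0,0]},{"xyz":[-25,1.5,-18],"rot":[0,0,0]},{"xyz":[-25,1.5,-18],"rot":[0,0,0]},{"xyz":[-25,1.5,-18],"rot":[0,0,0]},{"xyz":[-25,1.5,-18],"rot":[0,0,0]},{"xyz":[-25,1.5,-18],"rot":[0,0,0]},{"xyz":[-27,1.5,0],"rot":[0,0,0]},{"xyz":[-29,1.5,20],"rot":[0,0,0]},{"xyz":[-30.5,1.5,38.5],"rot":[0,0,0]},{"xyz":[-30.5,1.5,38.5],"rot":[0,0,0]},{"xyz":[-30.5,1.5,38.5],"rot":[0,0,0]}]' 255
python3 -m inch '[{"xyz":[3.3,0,2.3],"rot":[0,0,0]},{"xyz":[6.6,0,4.6],"rot":[0,0,0]},{"xyz":[9.8,0,6.9],"rot":[0,0,0]},{"xyz":[9.8,0,6.9],"rot":[0,0,0]},{"xyz":[9.8,0,6.9],"rot":[0,0,0]}]'
python3 -m inch '[{"xyz":[0.8,0,0.6],"rot":[0,0,0]},{"xyz":[1.6,0,1.1],"rot":[0,0,0]},{"xyz":[2.5,0,1.7],"rot":[0,0,0]},{"xyz":[2.5,0,1.7],"rot":[0,0,0]}]'
```

```text
t: 22.3
ee_pos: [487.7, -146.0, 61.9]
orientation: [2.92, -0.321, 0.926]
ft_force: [0.4, 0.5, 0.5]
width: 0.6
grasp_force: 0.0
t: 22.72
ee_pos: [499.8, -148.9, 63.5]
orientation: [2.917, -0.321, 0.93]
ft_force: [1.3, -0.4, 0.2]
width: 0.1
grasp_force: 0.0
t: 23.05
ee_pos: [501.9, -149.3, 62.7]
orientation: [2.919, -0.321, 0.927]
ft_force: [-1.3, 0.1, 1.2]
width: 0.4
grasp_force: 1.0
```

```bash
q(){ python3 -c "
import sys;from h import *
o=ctrl.get_obs();a=np.radians(-12.4);r=[np.cos(a),np.sin(a),0];f=o['ft_force']@r;print((o['ee_pos']@r).round(1),f.round(1));sys.exit(int(f<-9))"; }; {
python3 -m inch '[{"xyz":[0.4,0,0.3],"rot":[0,0,0]},{"xyz":[0.8,0,0.6],"rot":[0,0,0]},{"xyz":[0.8,0,0.6],"rot":[0,0,0]}]' >&2; q &&
python3 -m inch '[{"xyz":[0.4,0,0.3],"rot":[0,0,0]},{"xyz":[0.8,0,0.6],"rot":[0,0,0]},{"xyz":[0.8,0,0.6],"rot":[0,0,0]}]' >&2 && q &&
python3 -m inch '[{"xyz":[0.4,0,0.3],"rot":[0,0,0]},{"xyz":[0.8,0,0.6],"rot":[0,0,0]},{"xyz":[0.8,0,0.6],"rot":[0,0,0]}]' >&2 && q &&
python3 -m inch '[{"xyz":[0.4,0,0.3],"rot":[0,0,0]},{"xyz":[0.8,0,0.6],"rot":[0,0,0]},{"xyz":[0.8,0,0.6],"rot":[0,0,0]}]' >&2 && q &&
python3 -m inch '[{"xyz":[0.4,0,0.3],"rot":[0,0,0]},{"xyz":[0.8,0,0.6],"rot":[0,0,0]},{"xyz":[0.8,0,0.6],"rot":[0,0,0]}]' >&2 && q ; } 2>/dev/null
```

```text
523.3 -2.7
524.8 -2.3
525.6 -1.8
526.5 -3.0
527.3 -3.3
```

```bash
q(){ python3 -c "
import sys;from h import *
o=ctrl.get_obs();a=np.radians(-12.4);r=[np.cos(a),np.sin(a),0];f=o['ft_force']@r;print((o['ee_pos']@r).round(1),f.round(1));sys.exit(int(f<-8))"; }; {
python3 -m inch '[{"xyz":[0.4,0,0.3],"rot":[0,0,0]},{"xyz":[0.8,0,0.6],"rot":[0,0,0]},{"xyz":[0.8,0,0.6],"rot":[0,0,0]}]' >&2; q &&
python3 -m inch '[{"xyz":[0.4,0,0.3],"rot":[0,0,0]},{"xyz":[0.8,0,0.6],"rot":[0,0,0]},{"xyz":[0.8,0,0.6],"rot":[0,0,0]}]' >&2 && q &&
python3 -m inch '[{"xyz":[0.4,0,0.3],"rot":[0,0,0]},{"xyz":[0.8,0,0.6],"rot":[0,0,0]},{"xyz":[0.8,0,0.6],"rot":[0,0,0]}]' >&2 && q &&
python3 -m inch '[{"xyz":[0.4,0,0.3],"rot":[0,0,0]},{"xyz":[0.8,0,0.6],"rot":[0,0,0]},{"xyz":[0.8,0,0.6],"rot":[0,0,0]}]' >&2 && q ; } 2>/dev/null
python3 -m inch '[{"xyz":[-4,0,-3],"rot":[0,0,0]},{"xyz":[-9,0,-7],"rot":[0,0,0]},{"xyz":[-9,0,-30],"rot":[0,0,0]},{"xyz":[-9,0,-60],"rot":[0,0,0]},{"xyz":[-9,0,-75],"rot":[0,0,0]},{"xyz":[-9,0,-75],"rot":[0,0,0]},{"xyz":[-9,0,-75],"rot":[0,0,0]},{"xyz":[-9,0,-75],"rot":[0,0,0]}]'
python3 - <<'E'
from h import *;import cv2,pickle
w=ctrl.camera_model("wrist");im=ctrl.get_image("wrist")[:,:,::-1];cv2.imwrite("pics/w9.png",im)
a=np.radians(-12.4);rx=np.array([np.cos(a),np.sin(a)]);ry=np.array([-rx[1],rx[0]])
h=540*rx-38*ry;p=proj(w,(*h,61));x,y=p.astype(int)
m=(im[y-22:y+23,x-25:x+26].max(2)<48).astype(np.uint8);k,l,s,c=cv2.connectedComponentsWithStats(m)
for j in range(1,k):
    if s[j][4]>60:
        P=onz(w,*(c[j]+[x-25,y-22]),61);print(s[j].tolist(),"rail",(P[:2]@rx).round(1),(P[:2]@ry).round(1))
E
```

```text
527.6 -5.8
528.0 -10.2
t: 25.47
ee_pos: [460.5, -140.4, 118.8]
orientation: [2.918, -0.32, 0.931]
ft_force: [-0.4, -0.0, -0.3]
width: 0.6
grasp_force: 0.0
[19, 10, 14, 24, 267] rail 541.3 -38.6
```

```bash
python3 -c "
from workcell import ctrl
print(ctrl.close_job())"
```

```text
the job is handed in; nothing more can be done
None
```

The job is handed in, with no verdict shown: the latch clicked into the next stop at about 34 mm, the tab looked fully out (before re-clamping), the lever is back against its stop, and the arm is clear.

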